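Hold the locking plunger of the empty carrier open

TASK

Three carriers are locked in the docking station, each by a sprung plunger with a black knob; two of them hold a specimen cup and one is empty. Pull the plunger of the empty carrier straight up as far as it goes, so that its pin is clear of the carrier's hole, and finish while still holding it up there. Leave the other two plungers seated, and leave the carriers, the cups and everything else where they stand.

Things in the scene. Friction and masses are not known exactly. Their poses are not given: they have to be found in the camera images.
- station: fixed docking station, aluminium base 150 x 275 x 10 mm, three docks 85 mm apart. Origin under its centre (z = 0); x to its rear (away from the robot at yaw 0), y to its left. A bridge bar (34 mm wide, z 0.042 to 0.055) runs along y at x +35 mm; on it over every dock a lock nut (25 mm across, to z 0.062), a steel barrel (18 mm, to z 0.080) and then a plunger's knob
- plunger_left (a joint): height of the left dock's plunger in m: 0 = pin seated in the carrier's hole, 0.015 = pulled fully up to the stop (pin tip then 7 mm above the carrier). It slides straight up; the spring pulls it down with about 5 N when seated and 9 N at full height, and shuts it when let go
- knob_left (a point): centre of the left plunger's knob, moving with it: upright round black plastic knob, 26 mm across, 26 mm tall (seated: z 0.085 to 0.111, this point at z 0.098; the lowest 5 mm taper inward). At station x +35 mm, y +85 mm
- dock_left (a point): middle of the cup pocket's floor in the left dock's carrier place (z 0.016), 70 mm in front of that dock's plunger (station x -35 mm, y +85 mm)
- plunger_middle (a joint): height of the middle dock's plunger in m: 0 = pin seated in the carrier's hole, 0.015 = pulled fully up to the stop (pin tip then 7 mm above the carrier). It slides straight up; the spring pulls it down with about 5 N when seated and 9 N at full height, and shuts it when let go
- knob_middle (a point): centre of the middle plunger's knob, moving with it: upright round black plastic knob, 26 mm across, 26 mm tall (seated: z 0.085 to 0.111, this point at z 0.098; the lowest 5 mm taper inward). At station x +35 mm, y 0 mm
- dock_middle (a point): middle of the cup pocket's floor in the middle dock's carrier place (z 0.016), 70 mm in front of that dock's plunger (station x -35 mm, y 0 mm)
- plunger_right (a joint): height of the right dock's plunger in m: 0 = pin seated in the carrier's hole, 0.015 = pulled fully up to the stop (pin tip then 7 mm above the carrier). It slides straight up; the spring pulls it down with about 5 N when seated and 9 N at full height, and shuts it when let go
- knob_right (a point): centre of the right plunger's knob, moving with it: upright round black plastic knob, 26 mm across, 26 mm tall (seated: z 0.085 to 0.111, this point at z 0.098; the lowest 5 mm taper inward). At station x +35 mm, y -85 mm
- dock_right (a point): middle of the cup pocket's floor in the right dock's carrier place (z 0.016), 70 mm in front of that dock's plunger (station x -35 mm, y -85 mm)
- carrier_a: one of three alike white carriers, 135 x 64 mm, any of them in any dock; origin under its middle (z 0.010), axes as the station's. Front: floor with a round pocket (inner diameter 46 mm, rim 16 mm above the origin) centred 35 mm toward -x. Rear: 10 mm thick tongue with an 11 mm hole 35 mm toward +x, where the pin drops in
- carrier_b: one of three alike white carriers, 135 x 64 mm, any of them in any dock; origin under its middle (z 0.010), axes as the station's. Front: floor with a round pocket (inner diameter 46 mm, rim 16 mm above the origin) centred 35 mm toward -x. Rear: 10 mm thick tongue with an 11 mm hole 35 mm toward +x, where the pin drops in
- carrier_c: one of three alike white carriers, 135 x 64 mm, any of them in any dock; origin under its middle (z 0.010), axes as the station's. Front: floor with a round pocket (inner diameter 46 mm, rim 16 mm above the origin) centred 35 mm toward -x. Rear: 10 mm thick tongue with an 11 mm hole 35 mm toward +x, where the pin drops in
- specimen_cup_1: white specimen cup with a wide screw cap, 44 mm across, 53 mm tall, (another like it stands on the worktop behind the station), standing loosely in a carrier's pocket (top at z 0.069); origin at the centre of its underside
- specimen_cup_3: white specimen cup with a wide screw cap, 44 mm across, 53 mm tall, (another like it stands on the worktop behind the station), standing loosely in a carrier's pocket (top at z 0.069); origin at the centre of its underside
- decapper: bystander: waisted tube decapper, 35 mm across, 70 mm tall, standing on the worktop behind the station; origin at the centre of its underside
Not all that is in view belongs to the job. Leave any turquoise look-alike of the specimen_cup_1 alone.

How it is judged:
By the outcome, as a careful person would: the job done as asked, in the order asked, and still so for the second after the job is handed in, while the arm keeps its last pose, push and grip.
It also fails if it takes over 32 s, if anything falls off the work surface, if the arm or the gripper's body presses on something with over 40 N, if the wrist force passes 120 N, or if a joint passes its speed limit or range.

ROBOT

A 6-joint arm with a two-finger parallel gripper is mounted at the origin on a cart in front of the work surface, level with it; the furniture and walls round the work are solid. World frame = base frame: x ahead of the robot, y to its left, z up, the work surface at z = 0. Lengths are in m, angles in rad, forces in N, time in s.
With the tool pointing down it reaches from about 0.35 to 0.85 m from the base axis. Payload 8.1 kg.
Tool frame: the origin (TCP) lies at the very end of the fingers, on their centre line; the grasp point (between the pads) lies behind it (ctrl.grip_depth is the z of the grasp point in the tool frame, in m); z points along the fingers, y is the direction in which the jaws open and shut (so a half turn about z gives the same grasp; the last joint's range is limited). The gripper opens to 85 mm and grips with 20 to 120 N. Pads are 22 mm wide; open, the fingers measure 114 mm over their backs; the gripper's body (76 mm by 85 mm) begins 54 mm behind the grasp point. The pads swing forward as they close: fully open they stand 13 mm farther back than shut.
Start: joints at [-1.357, 0.13, 1.488, -0, 1.523, -0.085], TCP at [0.177, -0.573, 0.231] pointing down, gripper open.
Joint ranges: [-2.96, 2.96], [-0.89, 2.26], [0.02, 2.5], [-1.34, 4.48], [0, 2.73], [-2.66, 2.66]. Speed limits (rad/s): [2.39, 2.39, 2.79, 3.14, 3.14, 3.14].

INTERFACE

Orientations are given as a rotation vector (axis times angle).
In Python, from station import ctrl gives the robot as it stands.
- The arm moves only by the shell command python3 -m pendant 'ROWS' [FORCE]. ROWS is JSON, a list of rows, each a list of 7 numbers: the shift along the tool's x, y, z in cm, then the turn, a rotation vector about the tool's x, y, z in rad, then the closure, from 0 (fully open) to 1 (shut). In form: [[dx, dy, dz, ax, ay, az, hand], ...]. A call has 1 to 12 rows; each row shifts and turns the pose as measured when the row begins, along the tool's axes as they then stand; what a row does not reach is not made up. A row lasts 1/12 s, in which the tool goes at most 41.7 mm and 7.16 degrees, less where a joint would pass 70% of its speed; a pose out of reach is approached as far as the arm can. A call is refused whole if a number of a shift passes 4.17 or a number of a turn 0.125, either way. A call with a gripper value outside its range is refused whole. The fingers move at their own pace and stop on an object; FORCE is the grip in N (left out, the last holds). Time passes only in rows, so rows that do not move let the fingers close. It gives the time, the measured TCP pose, the force and the opening at its end, in the units of the state.
- ctrl.read_state(): the state, without advancing time (a new reading comes with each control period).
- ctrl.capture(name): name is "scene" or "top" or "wrist"; returns a dict with "img" (384x512x3 uint8, red, green, blue), "fx", "fy", "cx", "cy" (pixels), "R" (3x3) and "t" (3): a world point X has camera coordinates R X + t. Camera axes: x right, y down, z forward; pixel columns grow to the right and rows downward; lengths in m; the calibration is good to about 2 mm. A picture is of the moment at which its call begins. There is no depth.
- ctrl.finish_job(): hands the job in, once; it reports no verdict.
Trained networks look in the newest picture that a camera, given by its name, has taken for a name from the list of things; names that differ only in an ending like _2 or _b are one class to them, and where a whole thing is asked for, a point or a joint stands for the part that bears it (a point fixed in the world has none). Each returns a list of dicts, best first, with "score" (0 to 1); they miss things now and then, are a little off and sometimes report something else, mostly with a low value. They report only what shows in the picture. A call takes as long as a camera call. They do not tell look-alikes from the thing itself.
- ctrl.find_in(camera, name): "position" ([column, row] in pixels, amid what is visible of it).
- ctrl.mark_of(camera, name): "position" ([column, row] in pixels: a listed point, or the origin of a listed thing).
The state is a dict: "time_s": time; "joints": joint angles; "dq": joint speeds; "effort": joint torques, N m; "tcp_pos": TCP position; "tool_rot": TCP orientation; "contact_force": force on the tool from outside, world axes, zero at the start; "moment": the same for the moment, N m; "finger_gap": finger opening in m.
Only numpy, scipy, OpenCV 4.12 (cv2) and the standard library are available. Lean on these libraries where they do the work, as an engineer would, in place of code of your own. Each camera call takes 0.05 s, during which the arm holds its last target. There are 200 camera calls.

## Working session

There is one attempt and no reset: what is moved stays moved. The work goes in short steps, Python scripts to look and compute and a shell command to move; the robot and the scene stay as the last step left them, time stands still between calls to the robot, and variables do not carry over. Pictures are saved under pics/ and viewed, about 8 in all and at most 12, crops included, and the job is handed in when it is done.

```bash
mkdir -p pics
cat > h.py <<'E'
import numpy as np, cv2
from station import ctrl
def cap(n,f):
    c=ctrl.capture(n); cv2.imwrite('pics/'+f,cv2.cvtColor(c['img'],cv2.COLOR_RGB2BGR)); return c
def ray(c,p,z):
    R=np.array(c['R']);t=np.array(c['t']);o=-R.T@t
    d=R.T@np.array([(p[0]-c['cx'])/c['fx'],(p[1]-c['cy'])/c['fy'],1]); return o+d*(z-o[2])/d[2]
def proj(c,X):
    q=np.array(c['R'])@np.array(X)+np.array(c['t']); return np.round([c['fx']*q[0]/q[2]+c['cx'],c['fy']*q[1]/q[2]+c['cy']],1)
E
python3 - <<'E'
from h import *
s=ctrl.read_state(); print(s['time_s'],s['tcp_pos'],s['tool_rot'],s['finger_gap'],ctrl.grip_depth)
ims=[]
for n in ['top','scene']:
    c=cap(n,n+'0.png')
    ims.append(c['img'])
    print(n,'cam',(-np.array(c['R']).T@np.array(c['t'])).round(3))
    for k,z in [('knob_left',.098),('knob_middle',.098),('knob_right',.098),('dock_left',.016),('dock_middle',.016),('dock_right',.016),('specimen_cup_1',.016),('decapper',0),('station',0)]:
        for m in ctrl.mark_of(n,k)[:4]: print(k,np.round(m['position'],1),round(m['score'],2),ray(c,m['position'],z).round(3))
E
```

```text
0.0 [ 0.17652806 -0.57283598  0.2302114 ] [-3.10467368e+00 -4.67356718e-01  1.82418011e-04] 0.08549655422212844 -0.0187
top cam [0.371 0.292 0.941]
knob_left [221.6 206.3] 0.71 [0.503 0.377 0.098]
knob_middle [266.9 209.8] 0.42 [0.494 0.284 0.098]
knob_right [308.6 220.2] 0.47 [0.47  0.201 0.098]
dock_middle [261.6 250.8] 0.89 [0.415 0.298 0.016]
dock_right [296.9 258.5] 0.89 [0.397 0.221 0.016]
specimen_cup_1 [300.7 255.4] 0.85 [0.403 0.212 0.016]
specimen_cup_1 [260.1 249.5] 0.75 [0.418 0.301 0.016]
specimen_cup_1 [304.8 163.6] 0.56 [0.61  0.195 0.016]
decapper [275.1 144.3] 0.52 [0.662 0.261 0.   ]
station [263.8 233.8] 0.64 [0.453 0.292 0.   ]
station [266.8 211.1] 0.6 [0.505 0.284 0.   ]
scene cam [0.291 0.79  0.746]
knob_left [283.5 248.5] 0.55 [0.421 0.43  0.098]
knob_left [262.5 208.9] 0.47 [0.507 0.359 0.098]
knob_middle [281.5 191.4] 0.52 [0.492 0.292 0.098]
knob_right [307.5 172.1] 0.63 [0.461 0.205 0.098]
dock_left [286.2 247.8] 0.67 [0.433 0.38  0.016]
dock_middle [304.9 224.8] 0.77 [0.419 0.298 0.016]
dock_right [327.2 204.2] 0.92 [0.394 0.212 0.016]
dock_right [292.  218.4] 0.17 [0.456 0.296 0.016]
specimen_cup_1 [303.1 227.2] 0.95 [0.42  0.307 0.016]
specimen_cup_1 [257.3 177.8] 0.78 [0.597 0.216 0.016]
specimen_cup_1 [322.2 202.9] 0.54 [0.407 0.214 0.016]
decapper [226.5 182.1] 0.49 [0.673 0.258 0.   ]
station [293.1 222.4] 0.6 [0.452 0.295 0.   ]
```

View pics/top0.png

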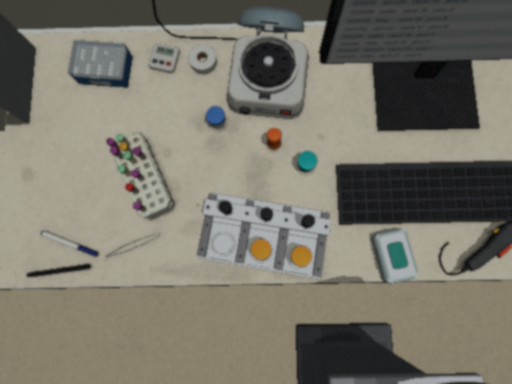

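View pics/scene0.png

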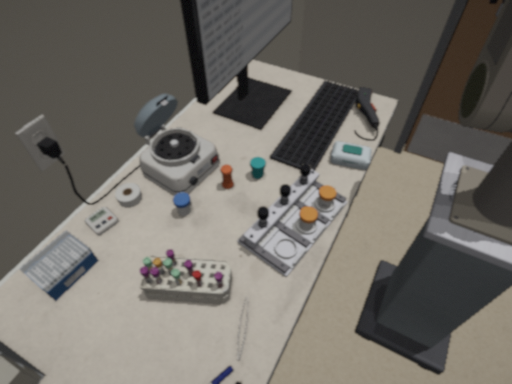

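Top: the docks are left (224,243), which shows an open ring, middle (260,249) with an orange cap, and right (301,257) with an orange cap. So the left dock is the empty one, and its knob is at about (224,207). I'll confirm this in a crop and fit the station pose.

Run:
```python
from h import *
from scipy.optimize import least_squares
P={'knob_left':(.035,.085,.098),'knob_middle':(.035,0,.098),'knob_right':(.035,-.085,.098),'dock_left':(-.035,.085,.016),'dock_middle':(-.035,0,.016),'dock_right':(-.035,-.085,.016)}
def W(q,p): c,s=np.cos(q[2]),np.sin(q[2]); return np.array([q[0]+c*p[0]-s*p[1],q[1]+s*p[0]+c*p[1],p[2]])
obs=[];C={}
g=[.455,.295,-.22]
for n in ['top','scene']:
  for _ in range(3):
    c=ctrl.capture(n);C[n]=c
    for k,p in P.items():
        e=proj(c,W(g,p))
        for m in ctrl.mark_of(n,k)[:3]:
            if np.linalg.norm(m['position']-e)<9: obs.append((n,p,m['position']))
f=lambda q:np.concatenate([proj(C[n],W(q,p))-o for n,p,o in obs])
def projf(c,X):
    q=np.array(c['R'])@X+np.array(c['t']); return np.array([c['fx']*q[0]/q[2]+c['cx'],c['fy']*q[1]/q[2]+c['cy']])
f=lambda q:np.concatenate([projf(C[n],W(q,p))-o for n,p,o in obs])
r=least_squares(f,g,loss='soft_l1',x_scale=.01); print(r.x,np.abs(r.fun).mean(),len(obs))
for n in C:
    rr=[(o-projf(C[n],W(r.x,p))).round(1) for m,p,o in obs if m==n]; print(n,np.mean(rr,0))
print(W(r.x,P['knob_left']))
ims=[]
for n,(x,y) in {'top':(195,185),'scene':(230,155)}.items():
    im=C[n]['img'][y:y+105,x:x+140]; im=cv2.resize(im,None,fx=5,fy=5,interpolation=2)
    for p in P.values():
        e=(projf(C[n],W(r.x,p))-[x,y]+.5)*5; cv2.circle(im,tuple(int(v) for v in e),4,(255,0,0),1)
    ims.append(im)
im=cv2.resize(np.vstack(ims),(400,600)); cv2.imwrite('pics/crop1.png',cv2.cvtColor(im,cv2.COLOR_RGB2BGR))
```

```text
[ 0.45244455  0.29175662 -0.1879846 ] 1.4279965734868962 36
top [ 0.21666667 -0.11666667]
scene [ 0.10555556 -0.03888889]
[0.50271269 0.36871839 0.098     ]
```

View pics/crop1.png

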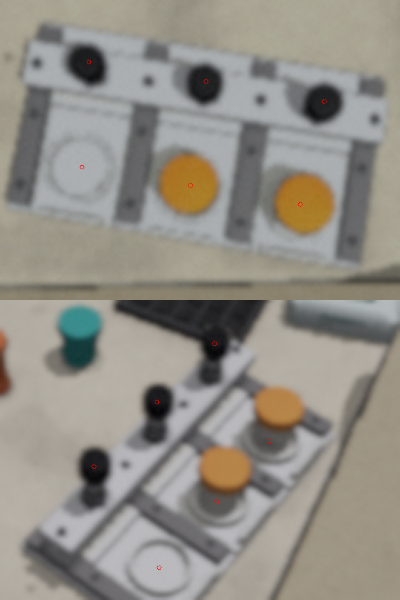

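Crop: the left dock's pocket is an open ring with no cup, while the middle and right docks have orange-capped cups. The fit also lands on all three knobs. The target is the left knob at about (0.503, 0.369). The first move goes out and around.

```bash
python3 -m pendant '[[3.1,-2.4,0,0,0,0,0],[3.1,-2.4,0,0,0,0,0],[3.1,-2.4,0,0,0,0,0],[3.1,-2.4,0,0,0,0,0],[3.1,-2.4,0,0,0,0,0],[3.1,-2.4,0,0,0,0,0],[3.1,-2.4,0,0,0,0,0],[3.1,-2.4,0,0,0,0,0],[3.1,-2.4,0,0,0,0,0],[3.1,-2.4,0,0,0,0,0],[3.1,-2.4,0,0,0,0,0]]'
```

```text
time_s: 4.02
tcp_pos: [0.4299, -0.2125, 0.23]
tool_rot: [3.107, 0.446, 0.001]
contact_force: [0.7, -1.3, 0.4]
finger_gap: 0.0854
```

```bash
python3 -m pendant '[[1.6,-3.7,0,0,0,-0.12,0],[2.05,-3.45,0,0,0,-0.12,0],[2.45,-3.2,0,0,0,-0.12,0],[2.8,-2.9,0,0,0,-0.12,0],[3.15,-2.5,0,0,0,-0.12,0],[3.4,-2.1,0,0,0,-0.12,0],[3.65,-1.7,0,0,0,-0.12,0],[3.8,-1.25,0,0,0,-0.12,0],[3.95,-0.8,0,0,0,-0.12,0],[4,-0.3,0,0,0,0,0],[4,-0.3,0,0,0,0,0],[4,-0.3,0,0,0,0,0]]'
cat > go.py <<'E'
from h import *
from scipy.spatial.transform import Rotation as Rt
import sys
def go(t,yaw=1.383):
    s=ctrl.read_state(); R=Rt.from_rotvec(s['tool_rot'])
    T=Rt.from_euler('z',yaw)*Rt.from_euler('x',np.pi)
    print(s['time_s'],s['tcp_pos'].round(4) if hasattr(s['tcp_pos'],'round') else s['tcp_pos'],'d tool cm',(100*R.inv().apply(np.array(t)-s['tcp_pos'])).round(2),'turn',(R.inv()*T).as_rotvec().round(3),'F',np.round(s['contact_force'],1),s['finger_gap'],'j',np.round(s['joints'],2))
E
python3 -c "
from go import *
go([.503,.369,.2])"
```

```text
time_s: 5.02
tcp_pos: [0.4822, 0.2849, 0.2319]
tool_rot: [2.38, 2.035, 0.011]
contact_force: [1.0, -1.1, -0.1]
finger_gap: 0.0857
5.0167 [0.4822 0.2849 0.2319] d tool cm [8.63 0.7  3.18] turn [0.012 0.001 0.032] F [ 1.  -1.1 -0.1] 0.08566619637352715 j [ 0.45  0.01  1.61 -0.01  1.51  0.6 ]
```

```bash
python3 -m pendant '[[3,0.25,1,0.012,0,0.03,0],[3,0.25,1,0,0,0,0],[2.6,0.2,1,0,0,0,0],[0,0,0,0,0,0,0],[0,0,0,0,0,0,0]]'
python3 - <<'E'
from go import *
go([.503,.369,.2])
c=cap('wrist','w1.png')
print('expected px',proj(c,[.5027,.3687,.098]),proj(c,[.4868,.2852,.098]))
for k in ['knob_left','dock_left']:
    for m in ctrl.mark_of('wrist',k)[:3]: print(k,m['position'],m['score'],ray(c,m['position'],.098 if 'k'==k[0] else .016))
go([.503,.369,.2])
E
```

```text
time_s: 5.43
tcp_pos: [0.5028, 0.3825, 0.2002]
tool_rot: [-2.409, -2.014, -0.003]
contact_force: [0.4, -0.2, -0.5]
finger_gap: 0.0857
5.4333 [0.5028 0.3825 0.2002] d tool cm [-1.32  0.26  0.02] turn [ 0.    -0.002  0.01 ] F [ 0.4 -0.2 -0.5] 0.08566629154497504 j [0.57 0.23 1.43 0.   1.48 0.75]
expected px [261.4 209.9] [260.3 297.9]
knob_left [257.8, 209.6] 0.81 [0.4998405  0.36950601 0.098     ]
5.5833 [0.503  0.3808 0.2012] d tool cm [-1.16  0.21  0.11] turn [ 0.001 -0.003  0.008] F [ 0.7 -0.3 -0.5] 0.08547210392866438 j [0.57 0.23 1.44 0.   1.48 0.75]
```

View pics/w1.png

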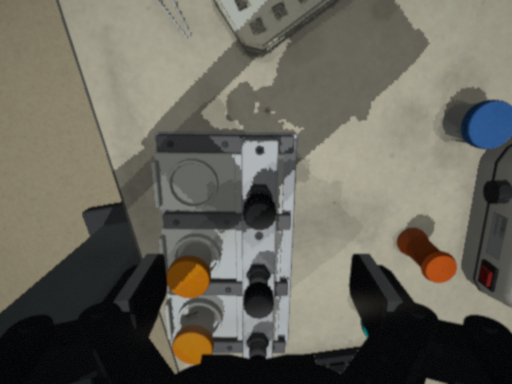

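Wrist view: the left knob is at about (260,211) and its dock ring at (193,182) is empty. The middle and right docks have orange caps. The knob measures (0.501, 0.369), which agrees with the fit. I'll centre over it and descend partway.

```bash
python3 -m pendant '[[-0.6,0.05,2,0,0,0,0],[-0.6,0.05,2,0,0,0,0],[0,0,2,0,0,0,0],[0,0,0,0,0,0,0],[0,0,0,0,0,0,0]]'
python3 - <<'E'
from go import *
go([.501,.369,.081])
c=cap('wrist','w2.png')
print('expected px',proj(c,[.501,.369,.111]))
for m in ctrl.mark_of('wrist','knob_left')[:3]: print(m['position'],m['score'],ray(c,m['position'],.098))
E
```

```text
time_s: 6.0
tcp_pos: [0.5056, 0.3647, 0.1468]
tool_rot: [2.417, 2.004, 0.02]
contact_force: [0.3, 1.0, 0.8]
finger_gap: 0.0853
6.0 [0.5056 0.3647 0.1468] d tool cm [ 0.28 -0.6   6.58] turn [ 0.01  -0.009  0.002] F [0.3 1.  0.8] 0.08527429780679856 j [0.54 0.23 1.53 0.   1.37 0.73]
expected px [249.4 222.3]
[250.4, 213.2] 0.67 [0.50165053 0.36993198 0.098     ]
```

View pics/w2.png

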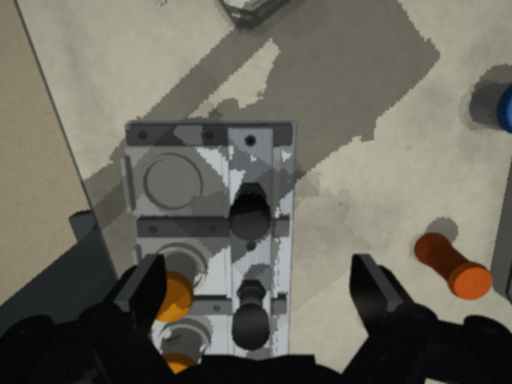

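The wrist view shows the left knob at about (250,217), between the jaws in column and consistent with (0.5015, 0.3695).

```bash
python3 -m pendant '[[0.3,-0.5,1.5,0.01,-0.009,0,0],[0,0,1.5,0,0,0,0],[0,0,0,0,0,0,0]]'
python3 - <<'E'
from go import *
go([.5013,.3695,.081])
E
```

```text
time_s: 6.35
tcp_pos: [0.5038, 0.3708, 0.1207]
tool_rot: [2.419, 2.004, 0.01]
contact_force: [-0.8, -0.6, -0.9]
finger_gap: 0.0854
6.35 [0.5038 0.3708 0.1207] d tool cm [-0.2  -0.24  3.97] turn [ 0.005 -0.005  0.001] F [-0.8 -0.6 -0.9] 0.08536642588801208 j [0.55 0.27 1.54 0.   1.33 0.74]
```

```bash
python3 -m pendant '[[-0.2,-0.25,1.5,0.005,-0.005,0,0],[0,0,1.5,0,0,0,0],[0,0,1,0,0,0,0],[0,0,0,0,0,0,0],[0,0,0,0,0,0,0]]'
python3 - <<'E'
from go import *
go([.5013,.3695,.081])
E
```

```text
time_s: 6.77
tcp_pos: [0.5007, 0.371, 0.0789]
tool_rot: [-2.417, -2.006, 0.0]
contact_force: [-0.3, 0.4, 0.8]
finger_gap: 0.0855
6.7667 [0.5007 0.371  0.0789] d tool cm [-0.13  0.09 -0.21] turn [-0.001 -0.     0.002] F [-0.3  0.4  0.8] 0.0855398769141033 j [0.56 0.31 1.57 0.   1.26 0.74]
```

```bash
python3 -m pendant '[[-0.1,0,-0.2,0,0,0,0.55],[0,0,0,0,0,0,0.55],[0,0,0,0,0,0,0.55],[0,0,0,0,0,0,0.55],[0,0,0,0,0,0,0.55]]' 30
python3 - <<'E'
from go import *
go([.5013,.3695,.081])
c=cap('wrist','w3.png')
E
```

```text
time_s: 7.18
tcp_pos: [0.5016, 0.3707, 0.0835]
tool_rot: [-2.418, -2.006, -0.004]
contact_force: [1.1, -0.3, -0.1]
finger_gap: 0.0384
7.1833 [0.5016 0.3707 0.0835] d tool cm [-0.12 -0.01  0.25] turn [ 0.001 -0.002  0.002] F [ 1.1 -0.3 -0.1] 0.038424121528556246 j [0.55 0.3  1.57 0.   1.27 0.74]
```

View pics/w3.png

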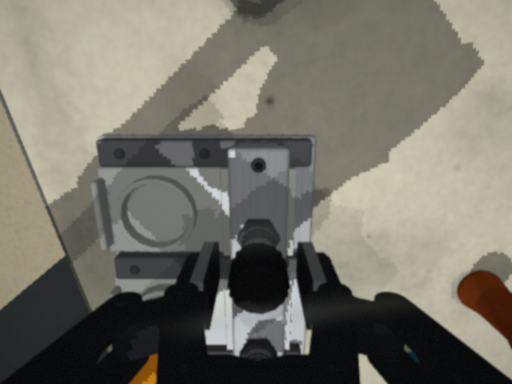

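The knob at about (259,275) is centred between the jaws, whose inner faces are at columns 217 and 300. I'll close.

```bash
python3 -m pendant '[[-0.1,0,0.2,0,0,0,0.8],[0,0,0,0,0,0,0.8],[0,0,0,0,0,0,0.8],[0,0,0,0,0,0,0.8]]' 70; python3 -m pendant '[[0,0,0,0,0,0,1],[0,0,0,0,0,0,1],[0,0,0,0,0,0,1],[0,0,0,0,0,0,1]]' 70
```

```text
time_s: 7.57
tcp_pos: [0.5017, 0.37, 0.0826]
tool_rot: [-2.418, -2.006, -0.006]
contact_force: [0.3, 0.7, 0.4]
finger_gap: 0.0235
time_s: 7.9
tcp_pos: [0.5017, 0.37, 0.0826]
tool_rot: [-2.418, -2.005, -0.006]
contact_force: [-1.1, -0.1, 2.0]
finger_gap: 0.0238
```

```bash
python3 -m pendant '[[0,0,-0.3,0,0,0,1],[0,0,-0.3,0,0,0,1],[0,0,0,0,0,0,1],[0,0,0,0,0,0,1]]'; python3 -m pendant '[[0,0,-0.3,0,0,0,1],[0,0,-0.3,0,0,0,1],[0,0,0,0,0,0,1]]'
python3 -c "
from go import *
go([.5015,.3695,.0976])"
```

```text
time_s: 8.23
tcp_pos: [0.5016, 0.37, 0.0869]
tool_rot: [-2.418, -2.005, -0.006]
contact_force: [3.2, 2.6, -6.3]
finger_gap: 0.0239
time_s: 8.48
tcp_pos: [0.5016, 0.3699, 0.0916]
tool_rot: [-2.418, -2.005, -0.005]
contact_force: [2.6, 3.3, -7.3]
finger_gap: 0.0239
8.4833 [0.5016 0.3699 0.0916] d tool cm [-0.04 -0.   -0.6 ] turn [ 0.002 -0.003  0.002] F [ 2.6  3.3 -7.3] 0.02386975287442951 j [0.55 0.29 1.56 0.   1.28 0.74]
```

```bash
python3 -m pendant '[[0,0,-0.3,0,0,0,1],[0,0,-0.3,0,0,0,1],[0,0,0,0,0,0,1]]'; python3 -m pendant '[[0,0,-0.2,0,0,0,1],[0,0,0,0,0,0,1],[0,0,0,0,0,0,1]]'
```

```text
time_s: 8.73
tcp_pos: [0.5016, 0.3699, 0.0959]
tool_rot: [-2.418, -2.005, -0.005]
contact_force: [4.1, 2.9, -8.2]
finger_gap: 0.0237
time_s: 8.98
tcp_pos: [0.5016, 0.3699, 0.096]
tool_rot: [-2.418, -2.005, -0.005]
contact_force: [4.5, 4.6, -9.1]
finger_gap: 0.0239
```

```bash
python3 -m pendant '[[0,0,-0.3,0,0,0,1],[0,0,-0.2,0,0,0,1],[0,0,-0.2,0,0,0,1]]'; python3 -m pendant '[[0,0,-0.3,0,0,0,1],[0,0,-0.3,0,0,0,1]]'
```

```text
time_s: 9.23
tcp_pos: [0.5015, 0.3698, 0.0977]
tool_rot: [-2.417, -2.004, -0.005]
contact_force: [9.7, 6.9, -19.2]
finger_gap: 0.0238
time_s: 9.4
tcp_pos: [0.5014, 0.3698, 0.0978]
tool_rot: [-2.417, -2.004, -0.004]
contact_force: [14.4, 10.4, -26.9]
finger_gap: 0.0237
```

The stop was reached at z 0.0977, 15.1 mm above the grasp height, with the force rising sharply. I'll ease to a mild upward hold and check.

```bash
python3 -m pendant '[[0,0,-0.1,0,0,0,1],[0,0,-0.1,0,0,0,1],[0,0,-0.1,0,0,0,1],[0,0,-0.1,0,0,0,1]]' 90
python3 - <<'E'
from go import *
a=cap('scene','s4.png')
for k in ['knob_left']:
    print([(np.round(m['position'],1),round(m['score'],2)) for m in ctrl.mark_of('scene',k)])
t=ctrl.capture('top')
w=ctrl.capture('wrist')
f=lambda i,x,y:cv2.resize(i[y:y+105,x:x+140],(400,300),interpolation=2)
im=np.vstack([np.hstack([f(a['img'],230,155),f(t['img'],195,185)]),np.hstack([cv2.resize(w['img'],(400,300)),f(w['img'],190,230)])])
cv2.imwrite('pics/end.png',cv2.cvtColor(im,cv2.COLOR_RGB2BGR))
go([.5015,.3695,.0976])
E
```

```text
time_s: 9.73
tcp_pos: [0.5016, 0.3699, 0.0972]
tool_rot: [-2.417, -2.004, -0.004]
contact_force: [5.5, 3.5, -9.8]
finger_gap: 0.023
[(array([260.4, 209.2]), 0.46)]
9.9333 [0.5016 0.3699 0.0973] d tool cm [-0.04  0.   -0.03] turn [ 0.    -0.003  0.001] F [ 4.4  3.2 -9.6] 0.02370765257781327 j [0.55 0.29 1.56 0.   1.29 0.74]
```

View pics/end.png

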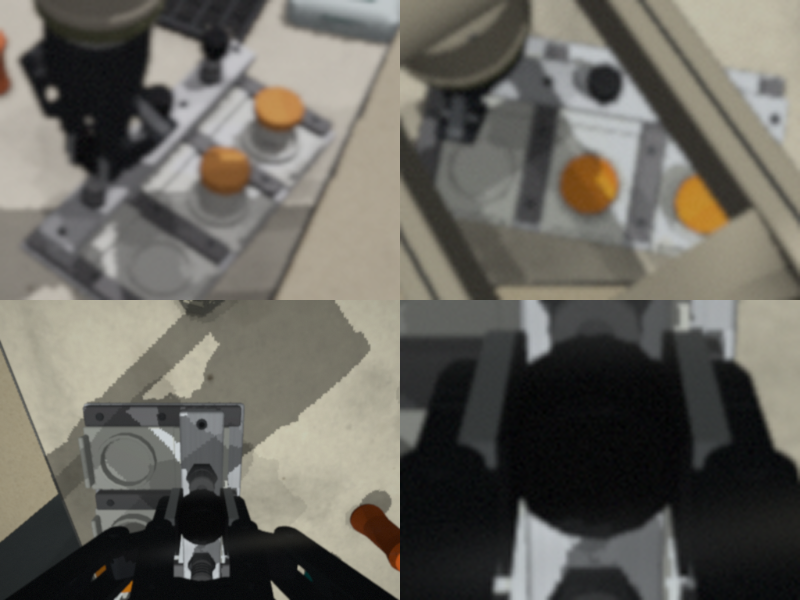

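The knob is held between the pads, the other knobs look seated and the cups are unmoved. It eased about 0.5 mm off the stop, so I'll pull back to it and hand in with a firm upward bias.

```bash
python3 -m pendant '[[0,0,-0.25,0,0,0,1],[0,0,-0.25,0,0,0,1],[0,0,-0.25,0,0,0,1]]' 90
python3 - <<'E'
from go import *
go([.5015,.3695,.0977])
c=ctrl.capture('top'); go([.5015,.3695,.0977])
E
```

```text
time_s: 10.18
tcp_pos: [0.5015, 0.3698, 0.0979]
tool_rot: [-2.417, -2.004, -0.003]
contact_force: [10.4, 8.4, -23.2]
finger_gap: 0.0232
10.1833 [0.5015 0.3698 0.0979] d tool cm [-0.03  0.01  0.02] turn [-0.    -0.003  0.001] F [ 10.4   8.4 -23.2] 0.023231402238418387 j [0.55 0.29 1.56 0.   1.29 0.74]
10.2333 [0.5014 0.3698 0.0979] d tool cm [-0.03  0.01  0.02] turn [-0.    -0.003  0.001] F [ 11.7   9.4 -22. ] 0.023384025227209903 j [0.55 0.29 1.56 0.   1.29 0.74]
```

Steady on the stop at z 0.0979 and about 22 N, with no slip. Handing in.

```bash
python3 -c "
from go import *
print(ctrl.finish_job()); go([.5015,.3695,.0977])"
```

```text
the job is handed in; nothing more can be done
None
the job is handed in; nothing more can be done
```

I pulled the left dock's plunger, the one on the empty carrier, up to its stop and handed the job in at about 10.2 s while still holding it. In the crop and in the wrist view the left pocket was an open ring, and the other two held orange-capped cups.

- **At the stop:** the tool rose 15.3 mm from where it gripped, against a stated travel of 15 mm. The pull grew from about 6 N to 9 N on the way up, then jumped to 27 N at the stop.
- **Last reading:** it was holding at about 22 N upward with a 90 N grip, and the height was steady between readings, with no sign of slip.
- **Everything else:** in the last pictures the other two plungers looked seated and the cups and carriers unmoved. The arm partly hid the right dock from the top camera.

- **Eased off once:** I first let the hold relax too far and it dropped about 0.5 mm off the stop, so I pulled it back up before handing in.
- **Finger opening:** it read about 23.5 mm on the 26 mm knob. I took that as the pads giving or a reading offset, but did not confirm it.
- **Sideways force:** about 15 N showed while pressing against the stop.

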